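# Measure a medicine carton in the pack gauge

### The job

Take the length of the longest carton in the pack gauge: draw the gauge's sliding jaw back, lay the carton flat on the bed, lengthwise and in line between the anvil and the jaw, then slide the jaw shut until the carton presses the sprung anvil in by about half its travel, and leave it clamped like that for reading. Never drive the anvil fully home, and leave the other cartons, the jar and the bottle where they are.

Things in the scene. Friction and masses are not known exactly. Their poses are not given: they have to be found in the camera images.
- gauge_bed (a point): Pack gauge, like a bench caliper, fixed to the counter: aluminium bed 110 mm (x) by 340 mm (y), 20 mm high. This point is the centre of the bed's top; the measuring line runs through it along its y axis, z is up. A grey housing (60 x 40 mm, 50 mm above the bed) with the sprung anvil stands at the -y end; the sliding jaw rides on the +y side of the anvil.
- anvil_face (a point): Middle of the anvil's measuring face, 23 mm above the bed, at bed x = 0; at rest it lies at bed y = -90 mm and looks to +y. The anvil is a steel plate 46 mm wide, 12 mm thick, its top 44 mm above the bed, in front of the housing. Axes as the bed's; it moves to -y as it is pressed in.
- jaw (a joint): Sliding jaw: opening in m between its face and the anvil's resting face; 0 shut, 0.18 fully open, growing along the bed's +y (face at bed y = -90 mm + opening). Starts too narrow for the carton. The slide has about 10 N of friction and stays where it is left. Jaw plate 46 mm wide, 15 mm thick, its top 44 mm above the bed.
- jaw_grip (a point): Upright black tab on the jaw's carriage, to be pinched from above across its thickness, or pushed: 16 mm thick (bed y), 40 mm wide (x), top 70 mm above the bed. This point is inside the tab, 20 mm below its top, 63 mm behind the jaw's face (+y); 40 mm of free room lies between jaw plate and tab. Axes as the bed's.
- anvil (a joint): Sprung anvil: how far it is pressed in towards its housing, m; 0 at rest, 0.020 fully home. Spring force 1.8 N to start, 5.3 N at half travel, 8.8 N fully home; the jaw's friction holds against it. A dark pointer bar on its top, over the housing, moves with it, and its round stem comes out of the housing's back as far.
- carton_long_mid (a point): The carton to measure, the longest of three white cartons with the same green print: 130 mm long (its y axis), 50 mm wide (x), 42 mm high (z), about 0.11 kg. Lies flat on the counter; this point is its centre, 21 mm above its underside.
- carton_short_mid (a point): Centre of the short carton, 85 mm (y) x 50 mm (x) x 42 mm high. Leave it alone.
- carton_flat_mid (a point): Centre of the flat carton, 90 mm (y) x 62 mm (x) x 28 mm high. Leave it alone.
- jar_mid (a point): Centre of a standing white plastic jar, 44 mm in diameter, 75 mm tall. Leave it alone.
- flask_mid (a point): Centre of a standing amber glass bottle, 42 mm in diameter, 100 mm tall. Leave it alone.
Not all that is in view belongs to the job. Leave any blue or red look-alike of the part that bears carton_long_mid alone.

How it is judged:
On the way, in this order (a step that is already met when the one before it is completed fails the run):
1. the sliding jaw is drawn back wider than the carton is long (value of joint jaw above 0.132 m), for 0.2 s.
2. the long carton lies flat on the bed, in line between the anvil and the jaw, the anvil not yet pressed in (x of carton_long_mid in the frame of gauge_bed between -0.018 and 0.018 m and z of carton_long_mid in the frame of gauge_bed between 0.017 and 0.025 m and angle between carton_long_mid's own z axis and vertical below 0.06 rad and angle between the y axis of carton_long_mid and the y axis of gauge_bed, either way round below 0.1 rad and y of carton_long_mid in the frame of gauge_bed between -0.032 and 0.032 m and value of joint anvil below 0.003 m), for 0.2 s.
At the end, for the whole second after the job is handed in: The long carton lies flat on the bed, its centre within 18 mm of the measuring line and its length within 0.10 rad of it, clamped at rest between jaw and anvil, with the anvil pressed in by 5 to 15 mm of its 20 mm travel (x of carton_long_mid in the frame of gauge_bed between -0.018 and 0.018 m and z of carton_long_mid in the frame of gauge_bed between 0.017 and 0.025 m and angle between carton_long_mid's own z axis and vertical below 0.06 rad and angle between the y axis of carton_long_mid and the y axis of gauge_bed, either way round below 0.1 rad and value of joint anvil between 0.005 and 0.015 m and value of joint jaw between 0.112 and 0.128 m and y of carton_long_mid in the frame of gauge_bed between -0.044 and -0.026 m and linear speed of carton_long below 0.01 m/s and velocity of joint jaw between -0.003 and 0.003 m/s); the robot touches nothing.
It fails at once if the anvil is driven fully home (past 19 mm): the carton is being crushed (value of joint anvil above 0.019 m).
It fails at once if the short carton is moved by more than 20 mm (distance of carton_short_mid from where it was at the start of the episode above 0.02 m).
It fails at once if the flat carton is moved by more than 20 mm (distance of carton_flat_mid from where it was at the start of the episode above 0.02 m).
It fails at once if the jar is moved by more than 20 mm (distance of jar_mid from where it was at the start of the episode above 0.02 m).
It fails at once if the amber bottle is moved by more than 20 mm (distance of flask_mid from where it was at the start of the episode above 0.02 m).
It also fails if it takes over 72 s, if anything falls off the work surface, if the arm or the gripper's body presses on something with over 40 N, if the wrist force passes 120 N, or if a joint passes its speed limit or range.

### The arm

A 7-joint arm with a two-finger parallel gripper is mounted at the origin on the work surface. World frame = base frame: x ahead of the robot, y to its left, z up, the work surface at z = 0. Lengths are in m, angles in rad, forces in N, time in s.
With the tool pointing down it reaches from about 0.4 to 0.875 m from the base axis. Payload 19.3 kg.
Tool frame: the origin (TCP) lies at the very end of the fingers, on their centre line; the grasp point (between the pads) lies 19 mm behind it; z points along the fingers, y is the direction in which the jaws open and shut (so a half turn about z gives the same grasp; the last joint's range is limited). The gripper opens to 85 mm and grips with 20 to 120 N. Pads are 22 mm wide; open, the fingers measure 114 mm over their backs; the gripper's body (76 mm by 85 mm) begins 54 mm behind the grasp point. The pads swing forward as they close: fully open they stand 13 mm farther back than shut.
Start: joints at [1.072, 0.521, -0.036, 1.599, 0.021, 1.021, -0.113], TCP at [0.26, -0.568, 0.231] pointing down, gripper open.
Joint ranges: [-2.91, 2.91], [-0.3, 2.13], [-1.5, 1.42], [0.17, 2.43], [-1.26, 4.41], [0.16, 1.93], [-2.52, 2.52]. Speed limits (rad/s): [1.89, 1.89, 2.39, 2.39, 3.01, 3.01, 3.01].

### API

Orientations are given as [roll, pitch, yaw] about the fixed x, y, z axes, in that order (R = Rz(yaw) Ry(pitch) Rx(roll)).
In Python, from workcell import telemetry, imaging, ticket gives the robot as it stands.
- The arm moves only by the tool carry_out, never from a script. Its argument "series" is a list of rows, each a list of 7 numbers: the shift along the tool's x, y, z in m, then the turn, a rotation vector about the tool's x, y, z in rad, then the closure in counts, from 0 (fully open) to 255 (shut). In form: [[tx, ty, tz, ax, ay, az, jaw], ...]. A call has 1 to 10 rows; each row is the pose to reach, as a shift and turn from the pose commanded when the call began, along the tool's axes at that moment; what a row does not reach only later rows make up. A row lasts 1/8 s, in which the tool goes at most 62.5 mm and 10.7 degrees, less where a joint would pass 70% of its speed; a pose out of reach is approached as far as the arm can. A call with a gripper value outside its range is refused whole. The fingers move at their own pace and stop on an object; "force" is the grip in N (left out, the last holds). Time passes only in rows, so rows that repeat a pose let the fingers close. It gives the time, the measured TCP pose, the force and the opening at its end, in the units of the state.
- telemetry.observe(): the state, without advancing time (a new reading comes with each control period).
- imaging.grab_frame(name): name is "scene" or "top" or "wrist"; returns (picture, depth): 384x512x3 uint8, blue, green, red; 384x512 float32, m along the optical axis (not along the pixel's ray), 0 where there is no reading.
- imaging.camera_info(name): a dict with "mtx" (3x3 intrinsics, pixels), "extrinsics" (4x4, takes a point from camera to world coordinates); the wrist camera has in their place "hand_eye" (4x4, takes a point from camera to tool coordinates, whose origin is the TCP and whose axes are the flange's). Camera axes: x right, y down, z forward; pixel columns grow to the right and rows downward; lengths in m; the calibration is good to about 2 mm. The wrist camera is an equidistant fisheye: a pixel r from the principal point sees the ray r / f radians off the axis. A picture is of the moment at which its call begins: read the wrist's pose just before it. camera_info takes no time and is no camera call.
- ticket.job_done(): hands the job in, once; it reports no verdict.
The state is a dict: "clock": time; "qpos": joint angles; "qd": joint speeds; "joint_efforts": joint torques, N m; "position": TCP position; "tool_rot": TCP orientation; "force": force on the tool from outside, world axes, zero at the start; "moment": the same for the moment, N m; "grip_width": finger opening in m.
Only numpy, scipy, OpenCV 4.12 (cv2) and the standard library are available. Lean on these libraries where they do the work, as an engineer would, in place of code of your own. Each camera call takes 0.05 s, during which the arm holds its last target.

## Working session

There is one attempt and no reset: what is moved stays moved. The work goes in short steps, Python scripts to look and compute and a tool call to move; the robot and the scene stay as the last step left them, time stands still between calls to the robot, and variables do not carry over. Pictures are saved under pics/ and viewed, and the job is handed in when it is done.

Besides the shell and the picture viewer there is one more tool, called after "Request:" as name(argument=value, ...), one argument or row to a line, values as JSON. carry_out: Moves the arm, as the interface text tells. Its arguments: {"type":"object","properties":{"series":{"type":"array"},"force":{"type":"number"}},"required":["series"]}

```bash
mkdir -p pics
python3 - <<'E'
from workcell import telemetry, imaging
import cv2,numpy as np
print(telemetry.observe())
for n in ("scene","top","wrist"):
    p,d=imaging.grab_frame(n); cv2.imwrite(f"pics/{n}0.png",p); np.savez(f"{n}0.npz",p=p,d=d)
    i=imaging.camera_info(n); print(n,{k:np.round(v,4).tolist() if not isinstance(v,str) else v for k,v in i.items()})
E
```

```text
{'clock': 0.0, 'qpos': array([ 1.07173554,  0.52204014, -0.03633573,  1.59997486,  0.02121074,
        1.02107528, -0.11284176]), 'qd': array([ 0.00040779, -0.00094167, -0.00238837, -0.00098592, -0.00091967,
        0.0012348 , -0.00118869]), 'joint_efforts': array([-1.57605285e-03, -9.27119422e+01,  1.97873734e+00, -3.69932413e+01,
        1.77247199e-02,  8.20844492e-03,  2.61670272e-05]), 'position': array([ 0.25973505, -0.56812569,  0.23072122]), 'tool_rot': array([-3.14048344e+00,  8.26866011e-05,  4.28821334e-01]), 'force': array([-0.28154827, -0.0808199 , -0.27745616]), 'moment': array([-0.00151347, -0.01910977,  0.01651706]), 'grip_width': 0.08533787255554534}
scene {'mtx': [[473.8021, 0.0, 256.8177], [0.0, 473.8021, 193.2313], [0.0, 0.0, 1.0]], 'extrinsics': [[-0.6695, 0.5145, -0.5359, 1.0646], [0.7427, 0.4797, -0.4673, 0.471], [0.0166, -0.7108, -0.7032, 0.8382], [0.0, 0.0, 0.0, 1.0]]}
top {'mtx': [[367.8578, 0.0, 259.232], [0.0, 367.8578, 194.0303], [0.0, 0.0, 1.0]], 'extrinsics': [[0.0107, -0.9861, 0.1656, 0.2835], [-0.9999, -0.0117, -0.005, -0.0543], [0.0069, -0.1656, -0.9862, 1.1464], [0.0, 0.0, 0.0, 1.0]]}
wrist {'mtx': [[297.3186, 0.0, 254.9777], [0.0, 297.3186, 194.6197], [0.0, 0.0, 1.0]], 'hand_eye': [[0.0006, -0.9654, -0.2606, 0.0667], [1.0, 0.0006, 0.0003, -0.0002], [-0.0001, -0.2606, 0.9654, -0.1427], [0.0, 0.0, 0.0, 1.0]]}
```

View pics/scene0.png

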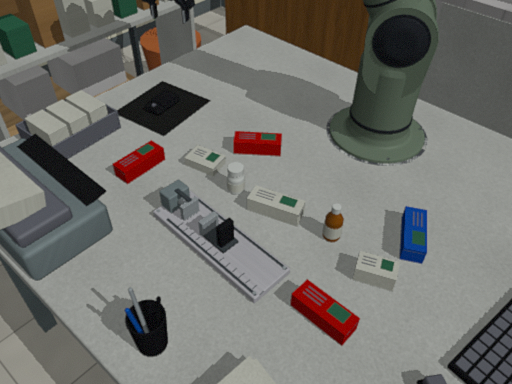

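View pics/top0.png

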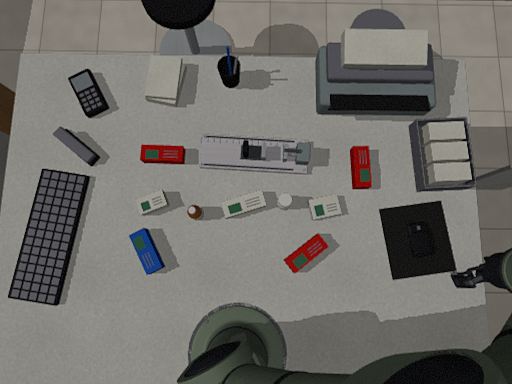

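The scene view shows the gauge lying along world y, with its housing at the -y end. In the top view the bed spans about (201..311, 155), the jaw tab is near (246,150) and the long carton is at (244,204). The jar is close by at (285,200).

```bash
cat > h.py <<'E'
import numpy as np,cv2
from workcell import imaging
def ray(n,uv,z):
    i=imaging.camera_info(n);E=np.array(i["extrinsics"]);K=np.array(i["mtx"])
    uv=np.atleast_2d(uv).astype(float)
    d=np.c_[(uv-K[:2,2])/K[0,0],np.ones(len(uv))]@E[:3,:3].T
    o=E[:3,3]; return o+d*((z-o[2])/d[:,2])[:,None]
def cloud(n,d):
    i=imaging.camera_info(n);E=np.array(i["extrinsics"]);K=np.array(i["mtx"])
    v,u=np.mgrid[:d.shape[0],:d.shape[1]]
    P=np.stack([(u-K[0,2])/K[0,0]*d,(v-K[1,2])/K[1,1]*d,d],-1)
    return P@E[:3,:3].T+E[:3,3]
E
python3 - <<'E'
from h import *
for n in("top","scene"):
    f=np.load(n+"0.npz");W=cloud(n,f["d"]);np.save(n+"W.npy",W)
f=np.load("top0.npz");p=f["p"];W=np.load("topW.npy")
for uv in [(130,230),(244,204),(285,196),(325,207),(152,200),(220,163),(247,150),(300,150),(195,212)]:
    print(uv,W[uv[1],uv[0]].round(3))
cv2.imwrite("pics/crop.png",cv2.resize(p[120:230,120:360],None,fx=3.3,fy=3.3,interpolation=cv2.INTER_CUBIC))
s=np.load("scene0.npz")["p"];cv2.imwrite("pics/crops.png",cv2.resize(s[120:310,140:360],None,fx=3,fy=3,interpolation=cv2.INTER_CUBIC))
# carton top by height
m=(W[...,2]>.033)&(W[...,2]<.05)&(p.min(2)>0)
m[:, :200]=0;m[:, 272:]=0;m[:188]=0;m[222:]=0
m=m.astype(np.uint8)
Q=W[m>0]; r=cv2.minAreaRect((Q[:,:2]*1000).astype(np.float32));print("long depth",r,Q[:,2].mean())
# bed at z .02
m=(W[...,2]>.013)&(W[...,2]<.027);m[:,:190]=0;m[:,325:]=0;m[:125]=0;m[185:]=0
Q=W[m];r=cv2.minAreaRect((Q[:,:2]*1000).astype(np.float32));print("bed",r,np.median(Q[:,2]))
E
```

```text
(130, 230) [0.358 0.339 0.002]
(244, 204) [ 0.437 -0.014  0.045]
(285, 196) [ 0.459 -0.136  0.074]
(325, 207) [ 0.434 -0.263  0.026]
(152, 200) [0.447 0.264 0.043]
(220, 163) [0.571 0.065 0.018]
(247, 150) [ 0.592 -0.022  0.094]
(300, 150) [ 0.599 -0.181  0.078]
(195, 212) [0.405 0.124 0.096]
long depth ((427.6120300292969, 21.73431396484375), (50.61731719970703, 200.9355926513672), 18.196348190307617) 0.04239024360545145
bed ((602.7357177734375, -42.047119140625), (340.0331726074219, 111.59329223632812), 87.14883422851562) 0.02041950090039424
```

View pics/crop.png

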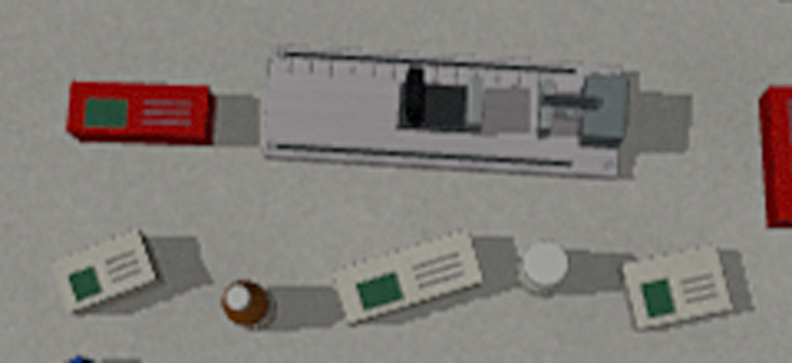

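View pics/crops.png

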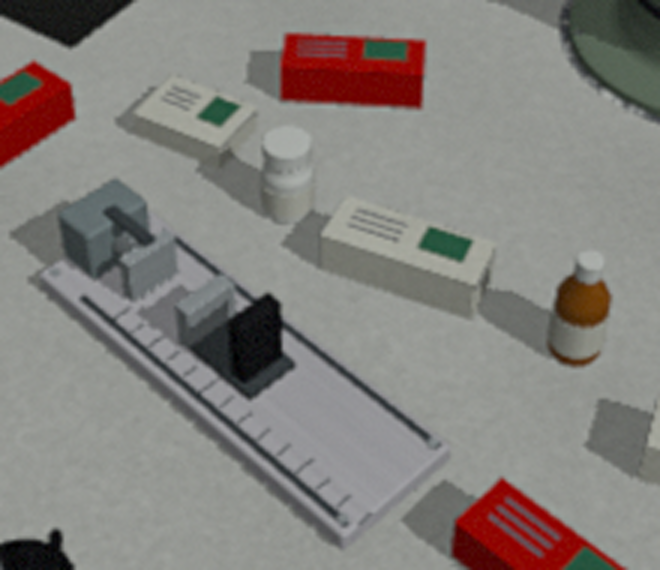

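Next I'll refine the bed, carton, jaw and tab positions using both cameras.

Run:
```python
from h import *
for n in("top","scene"):
    W=np.load(n+"W.npy");p=np.load(n+"0.npz")["p"]
    X,Y,Z=W[...,0],W[...,1],W[...,2]
    m=(abs(Z-.042)<.008)&(X>.38)&(X<.5)&(Y>-.105)&(Y<.085)
    c,l,s,_=cv2.connectedComponentsWithStats(m.astype(np.uint8),connectivity=4)
    k=1+np.argmax(s[1:,4]);Q=W[l==k]
    print(n,"long",cv2.minAreaRect((Q[:,:2]*1000).astype(np.float32)),Q[:,:2].mean(0).round(4),Q[:,2].mean().round(4))
    B=(abs(Z-.02)<.006)&(X>.52)&(X<.69)&(Y>-.25)&(Y<.16)
    c,l,s,_=cv2.connectedComponentsWithStats(B.astype(np.uint8),connectivity=4)
    k=1+np.argmax(s[1:,4]);Q=W[l==k]
    print(n,"bed",cv2.minAreaRect((Q[:,:2]*1000).astype(np.float32)),np.median(Q[:,2]).round(4))
    a=np.deg2rad(-2.85);c0=np.array([.603,-.042]);by=np.array([-np.sin(a),np.cos(a)]);bx=np.array([np.cos(a),np.sin(a)])
    q=W[...,:2]-c0;u=q@bx;v=q@by
    for nm,lo,hi in(("tab",.082,.096),("plates",.057,.068),("housing",.067,.074)):
        mm=(Z>lo)&(Z<hi)&(abs(u)<.06)&(abs(v)<.2)
        if nm=="tab": mm&=p.max(2)<60
        h,e=np.histogram(v[mm],bins=np.arange(-.2,.2,.005));print(n,nm,[(round(e[i],3),int(h[i])) for i in range(len(h)) if h[i]], "u",np.percentile(u[mm],[3,50,97]).round(3))
    for nm,x,y,R in(("jar",.45,-.135,.06),("flask",.4,.12,.06)):
        mm=(Z>.03)&(np.hypot(X-x,Y-y)<R)&(Z<.12)&~((Z<.05)&(Y<.085)&(Y>-.105));Q=W[mm];print(n,nm,Q.mean(0).round(3),Q[:,:2].min(0).round(3),Q[:,:2].max(0).round(3))
```

```text
top long ((438.7259216308594, -12.075965881347656), (50.61731719970703, 129.7554473876953), 18.196348190307617) [ 0.4381 -0.0118] 0.0424
top bed ((602.7357177734375, -42.047119140625), (340.0331726074219, 111.59329223632812), 87.14883422851562) 0.0204
top tab [(np.float64(0.015), 10), (np.float64(0.02), 22), (np.float64(0.025), 22), (np.float64(0.03), 14)] u [-0.019 -0.002  0.016]
top plates [(np.float64(-0.175), 2), (np.float64(-0.17), 5), (np.float64(-0.165), 8), (np.float64(-0.16), 4), (np.float64(-0.155), 4), (np.float64(-0.15), 5), (np.float64(-0.145), 5), (np.float64(-0.14), 6), (np.float64(-0.135), 12), (np.float64(-0.105), 10), (np.float64(-0.1), 17), (np.float64(-0.095), 19), (np.float64(-0.04), 12), (np.float64(-0.035), 24), (np.float64(-0.03), 25), (np.float64(-0.025), 10), (np.float64(0.015), 2), (np.float64(0.02), 1), (np.float64(0.025), 2), (np.float64(0.03), 1)] u [-0.029 -0.006  0.023]
top housing [(np.float64(-0.175), 1), (np.float64(-0.17), 24), (np.float64(-0.165), 32), (np.float64(-0.16), 29), (np.float64(-0.155), 26), (np.float64(-0.15), 31), (np.float64(-0.145),
[... 1454 characters left out ...]
at64(0.03), 49)] u [-0.02   0.01   0.034]
scene housing [(np.float64(-0.17), 23), (np.float64(-0.165), 30), (np.float64(-0.16), 33), (np.float64(-0.155), 33), (np.float64(-0.15), 33), (np.float64(-0.145), 31), (np.float64(-0.14), 33), (np.float64(-0.135), 25), (np.float64(-0.13), 8), (np.float64(-0.125), 5), (np.float64(-0.12), 4), (np.float64(-0.115), 3), (np.float64(-0.11), 6), (np.float64(-0.105), 3), (np.float64(-0.1), 4), (np.float64(-0.095), 7), (np.float64(0.015), 1), (np.float64(0.02), 3), (np.float64(0.025), 2), (np.float64(0.03), 27)] u [-0.022  0.006  0.031]
scene jar [ 0.458 -0.13   0.059] [ 0.432 -0.156] [ 0.474 -0.113]
scene flask [0.423 0.137 0.065] [0.401 0.112] [0.437 0.154]
```

```bash
cat >> h.py <<'E'
from scipy.spatial.transform import Rotation as Ro
BED=np.array([.605,-.042]);A=np.deg2rad(-2.75)
def bed2w(u,v): return BED+u*np.array([np.cos(A),np.sin(A)])+v*np.array([-np.sin(A),np.cos(A)])
def w2bed(p): q=np.array(p[:2])-BED; return np.array([q@[np.cos(A),np.sin(A)],q@[-np.sin(A),np.cos(A)]])
def goto(pos,yaw):
    from workcell import telemetry
    s=telemetry.observe();R=Ro.from_euler("xyz",s["tool_rot"])
    d=R.inv().apply(np.array(pos)-s["position"]);r=(R.inv()*Ro.from_euler("xyz",[np.pi,0,yaw])).as_rotvec()
    print("t",s["clock"],s["position"].round(4),s["tool_rot"].round(3),"w",round(s["grip_width"],4),"F",s["force"].round(1)); print(d.round(4),r.round(4))
E
python3 - <<'E'
from h import *
x=bed2w(0,.0245);print(x)
goto([*x,.16],-.048)
E
```

```text
[ 0.60617546 -0.01752821]
t 0.15 [ 0.2597 -0.5682  0.2309] [-3.141  0.     0.429] w 0.0852 F [ 0.1 -0.3  0.1]
[ 0.5441 -0.3567  0.0711] [-8.000e-04  3.000e-04  4.768e-01]
```

Request:
carry_out(
  series=[
    [0.15,-0.1,0,0,0,0.15,100],
    [0.544,-0.357,0,0,0,0.477,100],
    [0.544,-0.357,0,0,0,0.477,100],
    [0.544,-0.357,0,0,0,0.477,100],
    [0.544,-0.357,0,0,0,0.477,100],
    [0.544,-0.357,0,0,0,0.477,100],
    [0.544,-0.357,0,0,0,0.477,100],
    [0.544,-0.357,0.07,0,0,0.477,100],
    [0.544,-0.357,0.07,0,0,0.477,100],
    [0.544,-0.357,0.07,0,0,0.477,100],
  ],
  force=30,
)

```text
clock: 1.4
position: [0.587, -0.0476, 0.1728]
tool_rot: [3.142, -0.0, -0.048]
force: [0.8, -0.9, -0.1]
grip_width: 0.0516
```

Request:
carry_out(
  series=[
    [0,0,0,0,0,0,100],
    [0,0,0,0,0,0,100],
    [0,0,0,0,0,0,100],
  ],
)

```text
clock: 1.78
position: [0.586, -0.0505, 0.1738]
tool_rot: [3.141, -0.0, -0.05]
force: [-0.3, -0.9, -0.4]
grip_width: 0.0519
```

Run:
```python
from h import *
p,d=imaging.grab_frame("wrist");cv2.imwrite("pics/w1.png",p)
goto([*bed2w(0,.0245),.16],-.048)
```

```text
t 1.825 [ 0.586  -0.0505  0.1739] [ 3.141 -0.    -0.05 ] w 0.0519 F [-0.4 -0.6 -0.2]
[ 0.0185 -0.0339  0.0139] [ 0.0003 -0.0005 -0.0019]
```

View pics/w1.png

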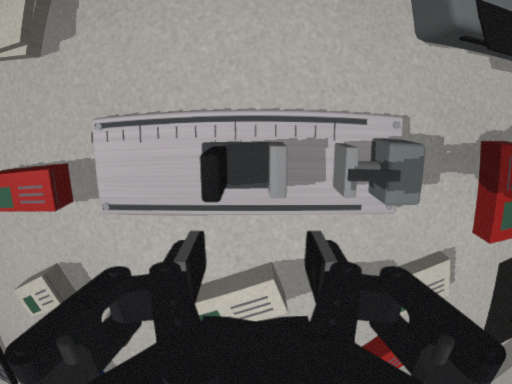

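The wrist view shows the tab at about (213,175), with the fingers pre-opened below it. I'll use this frame to check the tab, bed and carton positions.

```bash
cat >> h.py <<'E'
def wcloud(d,s):
    i=imaging.camera_info("wrist");H=np.array(i["hand_eye"]);K=np.array(i["mtx"])
    v,u=np.mgrid[:d.shape[0],:d.shape[1]];a=(u-K[0,2])/K[0,0];b=(v-K[1,2])/K[1,1];r=np.hypot(a,b)+1e-9
    t=np.tan(np.minimum(r,1.5));P=np.stack([a/r*t*d,b/r*t*d,d],-1)
    P=P@H[:3,:3].T+H[:3,3]
    return P@Ro.from_euler("xyz",s["tool_rot"]).as_matrix().T+s["position"]
def rect(W,m):
    c,l,s,_=cv2.connectedComponentsWithStats(m.astype(np.uint8),connectivity=4)
    k=1+np.argmax(s[1:,4]);Q=W[l==k];return np.round(np.hstack([*cv2.minAreaRect((Q[:,:2]*1000).astype(np.float32))]),1),Q[:,2].mean().round(4),len(Q)
E
python3 - <<'E'
from h import *
from workcell import telemetry
s=telemetry.observe();p,d=imaging.grab_frame("wrist");W=wcloud(d,s)
X,Y,Z=W[...,0],W[...,1],W[...,2]
g=(np.arange(384)[:,None]<225)&np.ones_like(X,bool)
print("bed",rect(W,(abs(Z-.02)<.006)&(X>.52)&(X<.69)&(Y>-.25)&(Y<.16)&g))
q=W[...,:2]-BED;u=q@[np.cos(A),np.sin(A)];v=q@[-np.sin(A),np.cos(A)]
print("tab",rect(W,(abs(Z-.09)<.004)&(abs(u)<.05)&(v>-.1)&(v<.1)&g))
m=(abs(Z-.09)<.004)&(abs(u)<.05)&(v>-.1)&(v<.1)&g
print(np.percentile(u[m],[2,50,98]),np.percentile(v[m],[2,50,98]))
for lo,hi in((-.12,-.08),(-.06,0)):
    m=(abs(Z-.064)<.004)&(abs(u)<.03)&(v>lo)&(v<hi)&g
    print("plate",np.percentile(v[m],[2,50,98]),np.percentile(u[m],[2,98]))
E
```

```text
bed (array([605.5, -40.1, 340.4, 109.8,  87.2]), np.float64(0.0203), 23390)
tab (array([606.7, -15.5,  16.4,  39.2,  87.6]), np.float64(0.0897), 983)
[-0.01773667  0.00127962  0.01919931] [0.01850151 0.02602103 0.03412777]
plate [-0.1004734  -0.09356909 -0.08880464] [-0.02191613  0.02250513]
plate [-0.03563211 -0.02821257 -0.0210583 ] [-0.02159891  0.02186092]
```

Request:
carry_out(
  series=[
    [0.019,-0.0355,0,0,0,0,100],
    [0.019,-0.0355,0,0,0,0,100],
    [0.019,-0.0355,0.05,0,0,0,100],
    [0.019,-0.0355,0.08,0,0,0,100],
    [0.019,-0.0355,0.114,0,0,0,100],
    [0.019,-0.0355,0.114,0,0,0,100],
    [0.019,-0.0355,0.114,0,0,0,180],
    [0.019,-0.0355,0.114,0,0,0,255],
    [0.019,-0.0355,0.114,0,0,0,255],
    [0.019,-0.0355,0.114,0,0,0,255],
  ],
  force=30,
)

```text
clock: 3.12
position: [0.6078, -0.0151, 0.0611]
tool_rot: [3.141, -0.002, -0.049]
force: [-2.2, -1.3, 7.9]
grip_width: 0.0152
```

```bash
sed -i 's/^BED=.*;A/BED=np.array([.6055,-.041]);A/' h.py
python3 - <<'E'
from h import *
goto([*bed2w(0,.0245),.06],-.048)
goto([*bed2w(0,.0245+.111),.06],-.048)
p,d=imaging.grab_frame("wrist");cv2.imwrite("pics/w2.png",p)
E
```

```text
t 3.125 [ 0.6078 -0.0151  0.0611] [ 3.141e+00 -2.000e-03 -4.900e-02] w 0.0152 F [-2.2 -1.3  7.9]
[-0.001   0.0015  0.0011] [ 0.0002 -0.0023 -0.0006]
t 3.125 [ 0.6078 -0.0151  0.0611] [ 3.141e+00 -2.000e-03 -4.900e-02] w 0.0152 F [-2.2 -1.3  7.9]
[-0.0011 -0.1095  0.0011] [ 0.0002 -0.0023 -0.0006]
```

View pics/w2.png

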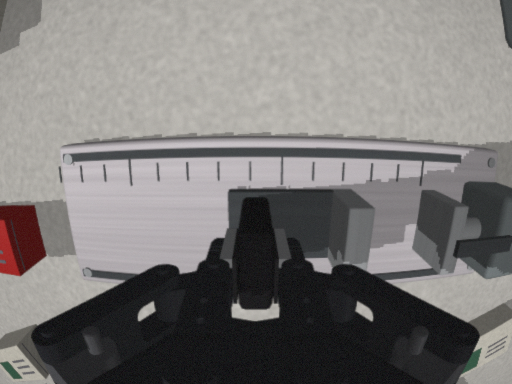

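The tab is pinched at (256,250) with the fingers on either side of it. Next I'll draw the jaw back.

Request:
carry_out(
  series=[
    [0,-0.01,0,0,0,0,255],
    [0,-0.025,0,0,0,0,255],
    [0,-0.04,0,0,0,0,255],
    [0,-0.055,0,0,0,0,255],
    [0,-0.07,0,0,0,0,255],
    [0,-0.085,0,0,0,0,255],
    [0,-0.1,0,0,0,0,255],
    [0,-0.108,0,0,0,0,255],
    [0,-0.111,0,0,0,0,255],
    [0,-0.111,0,0,0,0,255],
  ],
)

```text
clock: 4.42
position: [0.6131, 0.0951, 0.0611]
tool_rot: [3.141, -0.002, -0.049]
force: [-1.1, -5.3, 9.5]
grip_width: 0.0157
```

Request:
carry_out(
  series=[
    [0,0,0,0,0,0,255],
    [0,0,0,0,0,0,255],
    [0,0,0,0,0,0,100],
    [0,0,0,0,0,0,90],
    [0,0,0,0,0,0,90],
    [0,0,-0.04,0,0,0,80],
    [0,0,-0.09,0,0,0,80],
    [0,0,-0.12,0,0,0,60],
    [0,0,-0.12,0,0,0,60],
  ],
)

```text
clock: 5.55
position: [0.6134, 0.0965, 0.1818]
tool_rot: [-3.14, -0.004, -0.048]
force: [-0.2, -0.9, -0.9]
grip_width: 0.0654
```

Run:
```python
from h import *
from workcell import telemetry
s=telemetry.observe();p,d=imaging.grab_frame("wrist");W=wcloud(d,s);cv2.imwrite("pics/w3.png",p)
X,Y,Z=W[...,0],W[...,1],W[...,2]
q=W[...,:2]-BED;u=q@[np.cos(A),np.sin(A)];v=q@[-np.sin(A),np.cos(A)]
m=(abs(Z-.09)<.004)&(abs(u)<.03)&(v>.06)&(v<.2)
print(np.percentile(u[m],[2,50,98]),np.percentile(v[m],[2,50,98]))
m=(abs(Z-.064)<.004)&(abs(u)<.03)&(v>.04)&(v<.11);print(np.percentile(v[m],[2,50,98]))
t,dt=imaging.grab_frame("top");cv2.imwrite("pics/t3.png",t)
goto([.4405,-.012,.16],np.deg2rad(108))
```

```text
[-0.01857389  0.00149627  0.01917236] [0.12932271 0.13744784 0.14491279]
[0.07439283 0.08182563 0.08866292]
t 5.65 [0.6121 0.0962 0.1791] [ 3.142  0.    -0.048] w 0.0654 F [-0.1 -0.7 -0.3]
[-0.1662  0.1163  0.0192] [-2.0000e-04  2.0000e-04 -1.9331e+00]
```

View pics/w3.png

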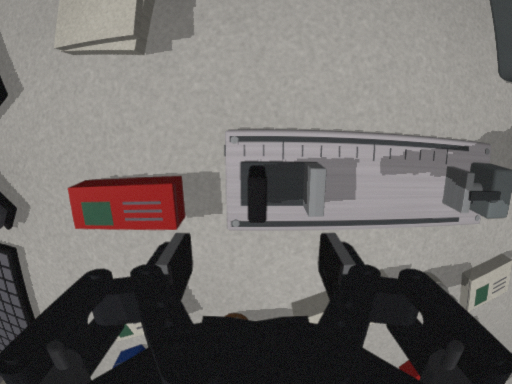

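Run:
```python
from workcell import telemetry
print(telemetry.observe()["qpos"].round(3))
```

```text
[-0.211  0.569 -0.059  1.663  0.04   0.91  -1.905]
```

Request:
carry_out(
  series=[
    [-0.04,0.02,0,0,0,-0.18,0],
    [-0.08,0.05,0,0,0,-0.36,0],
    [-0.12,0.08,0,0,0,-0.54,0],
    [-0.15,0.1,0,0,0,-0.72,0],
    [-0.166,0.116,0,0,0,-0.9,0],
    [-0.166,0.116,0,0,0,-1.08,0],
    [-0.166,0.116,0,0,0,-1.26,0],
    [-0.166,0.116,0,0,0,-1.44,0],
    [-0.166,0.116,0,0,0,-1.62,0],
    [-0.166,0.116,0,0,0,-1.8,0],
  ],
)

```text
clock: 6.9
position: [0.4403, -0.0116, 0.1785]
tool_rot: [-3.14, -0.001, 1.758]
force: [0.1, -0.9, 0.0]
grip_width: 0.0853
```

Request:
carry_out(
  series=[
    [0,0,0,0,0,-0.13,0],
    [0,0,0,0,0,-0.13,0],
    [0,0,0,0,0,-0.13,0],
  ],
)

```text
clock: 7.28
position: [0.4406, -0.0117, 0.179]
tool_rot: [-3.141, -0.001, 1.879]
force: [0.3, -0.4, 0.9]
grip_width: 0.0851
```

Run:
```python
from h import *
from workcell import telemetry
s=telemetry.observe();p,d=imaging.grab_frame("wrist");W=wcloud(d,s);cv2.imwrite("pics/w4.png",p)
X,Y,Z=W[...,0],W[...,1],W[...,2]
g=np.ones_like(X,bool)
m=(abs(Z-.042)<.006)&(X>.38)&(X<.52)&(Y>-.105)&(Y<.085)&(p.min(2)>25)
print(rect(W,m))
goto([.4405,-.012,.16],np.deg2rad(108))
```

```text
(array([440.8, -11. ,  49.3, 130.7,  18.3]), np.float64(0.0422), 6540)
t 7.325 [ 0.4407 -0.0116  0.1791] [-3.141 -0.     1.879] w 0.0853 F [-0.2  0.1 -0.1]
[-0.0003 -0.0003  0.0191] [-0.0005 -0.0003 -0.0057]
```

View pics/w4.png

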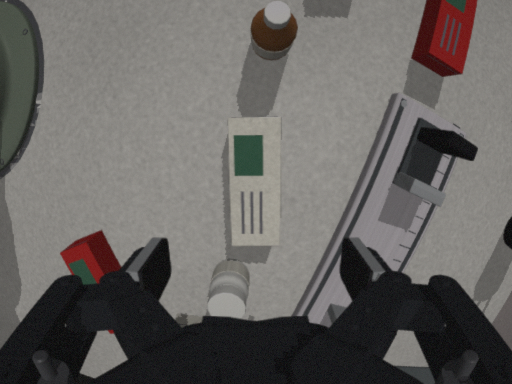

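The carton is centred under the gripper at (255,180), and all three views agree on it. I'll descend and grip it.

Request:
carry_out(
  series=[
    [0.001,0,0.05,0,0,-0.01,0],
    [0.001,0,0.1,0,0,-0.01,0],
    [0.001,0,0.14,0,0,-0.01,0],
    [0.001,0,0.165,0,0,-0.01,0],
    [0.001,0,0.171,0,0,-0.01,0],
    [0.001,0,0.171,0,0,-0.01,0],
    [0.001,0,0.171,0,0,-0.01,70],
    [0.001,0,0.171,0,0,-0.01,150],
    [0.001,0,0.171,0,0,-0.01,150],
    [0.001,0,0.171,0,0,-0.01,150],
  ],
  force=25,
)

```text
clock: 8.57
position: [0.4411, -0.0109, 0.0092]
tool_rot: [3.14, 0.001, 1.891]
force: [-1.8, -0.5, 11.2]
grip_width: 0.05
```

Request:
carry_out(
  series=[
    [0,0,0,0,0,0,150],
    [0,0,0,0,0,0,150],
    [0,0,-0.03,0,0,0,150],
    [0,0,-0.07,0,0,0,150],
    [0,0,-0.12,0,0,0,150],
    [0,0,-0.14,0,0,0,150],
    [0,0,-0.14,0,0,0,150],
  ],
)

```text
clock: 9.45
position: [0.4413, -0.0111, 0.1499]
tool_rot: [3.139, 0.001, 1.891]
force: [0.4, 0.1, -1.2]
grip_width: 0.0497
```

Run:
```python
from h import *
p,d=imaging.grab_frame("wrist");cv2.imwrite("pics/w5.png",p)
p,d=imaging.grab_frame("scene");cv2.imwrite("pics/s5.png",p)
v=-.008;print(bed2w(0,v))
goto([*bed2w(0,v),.148],A+np.pi/2)
```

```text
[ 0.60511617 -0.04899079]
t 9.55 [ 0.4404 -0.011   0.1481] [-3.141  0.     1.891] w 0.0495 F [-0.1  0.4 -1.4]
[-8.800e-02  1.444e-01  1.000e-04] [-1.000e-04  2.000e-04  3.686e-01]
```

View pics/w5.png

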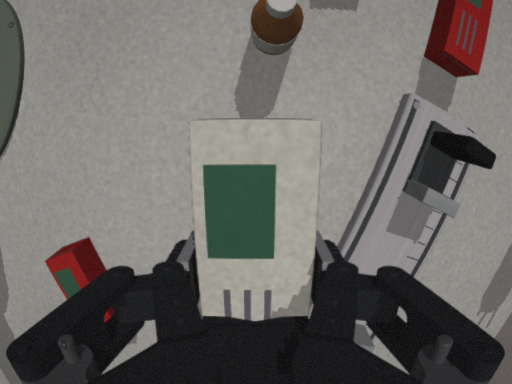

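View pics/s5.png

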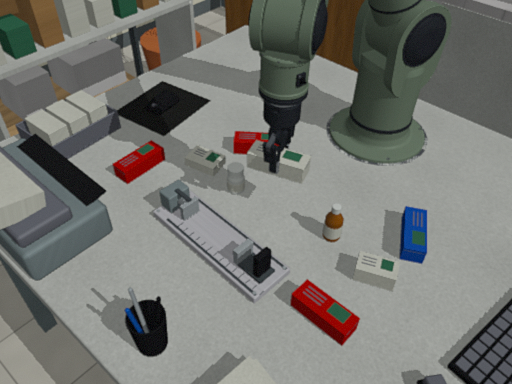

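The scene view shows the carton held level and lifted clear, with the jaw open behind it. I'll carry it over the bed.

Request:
carry_out(
  series=[
    [-0.02,0.03,0,0,0,0.08,150],
    [-0.045,0.07,0,0,0,0.2,150],
    [-0.07,0.11,0,0,0,0.3,150],
    [-0.082,0.135,0,0,0,0.369,150],
    [-0.088,0.144,0,0,0,0.369,150],
    [-0.088,0.144,0,0,0,0.369,150],
    [-0.088,0.144,0,0,0,0.369,150],
    [-0.088,0.144,0,0,0,0.369,150],
  ],
)

```text
clock: 10.55
position: [0.6044, -0.0488, 0.1486]
tool_rot: [-3.142, 0.0, 1.523]
force: [0.2, 0.2, -0.0]
grip_width: 0.0494
```

Run:
```python
from h import *
p,d=imaging.grab_frame("scene");cv2.imwrite("pics/s6.png",p)
p,d=imaging.grab_frame("top");cv2.imwrite("pics/t6.png",p[100:260,120:380].repeat(3,0).repeat(3,1))
goto([*bed2w(0,-.008),.031],A+np.pi/2)
```

```text
t 10.65 [ 0.6047 -0.0488  0.1487] [3.141 0.    1.523] w 0.0498 F [-0.2  0.3 -0.7]
[-1.000e-04  4.000e-04  1.177e-01] [0.0002 0.0001 0.0002]
```

View pics/s6.png

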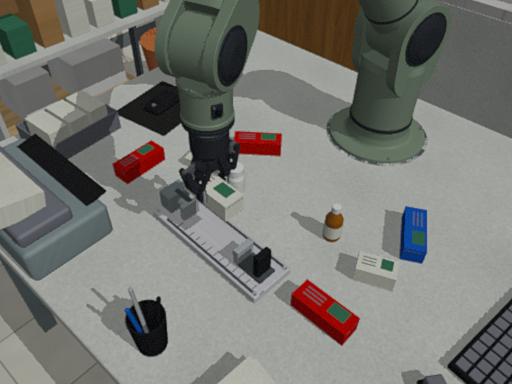

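Request:
carry_out(
  series=[
    [0,0,0.04,0,0,0,150],
    [0,0,0.08,0,0,0,150],
    [0,0,0.1,0,0,0,150],
    [0,0,0.11,0,0,0,150],
    [0,0,0.115,0,0,0,150],
    [0,0,0.118,0,0,0,150],
    [0,0,0.118,0,0,0,150],
    [0,0,0.118,0,0,0,150],
  ],
)

```text
clock: 11.65
position: [0.6053, -0.0488, 0.031]
tool_rot: [3.141, -0.0, 1.523]
force: [0.4, 0.5, -1.4]
grip_width: 0.0499
```

Run:
```python
from h import *
p,d=imaging.grab_frame("scene");cv2.imwrite("pics/s7.png",p[150:310,140:320].repeat(3,0).repeat(3,1))
goto([*bed2w(0,-.008),.029],A+np.pi/2)
```

```text
t 11.7 [ 0.6052 -0.0488  0.0309] [ 3.141 -0.     1.523] w 0.0497 F [-0.3  0.4 -1.1]
[-0.0002 -0.0001  0.0019] [ 0.0006 -0.     -0.0001]
```

View pics/s7.png

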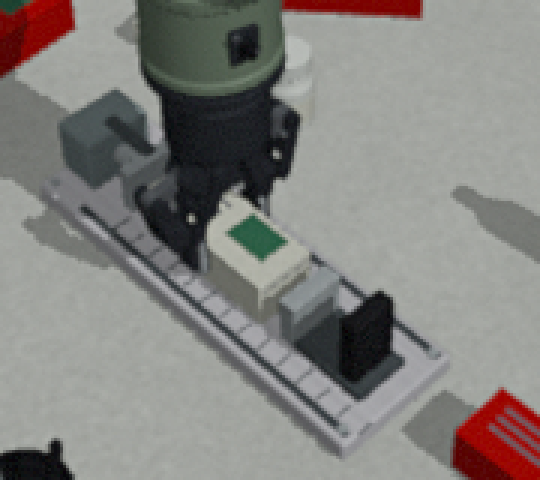

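The carton sits in line between the anvil and jaw, about 1-2 mm above the bed. I'll lower the last bit slowly, then release.

Request:
carry_out(
  series=[
    [0,0,0.001,0,0,0,150],
    [0,0,0.002,0,0,0,150],
    [0,0,0.0025,0,0,0,150],
    [0,0,0.0025,0,0,0,150],
  ],
)

```text
clock: 12.2
position: [0.6051, -0.0488, 0.0293]
tool_rot: [3.141, 0.0, 1.523]
force: [-10.3, -0.0, 26.3]
grip_width: 0.0497
```

Request:
carry_out(
  series=[
    [0,0,0,0,0,0,70],
    [0,0,0,0,0,0,20],
    [0,0,0,0,0,0,0],
    [0,0,0,0,0,0,0],
    [0,0,-0.03,0,0,0,0],
    [0,0,-0.08,0,0,0,0],
    [0,0,-0.13,0,0,0,0],
    [0,0,-0.15,0,0,0,0],
    [0,0,-0.15,0,0,0,0],
  ],
)

```text
clock: 13.32
position: [0.6057, -0.0489, 0.1794]
tool_rot: [3.139, 0.0, 1.523]
force: [0.4, -0.2, -0.5]
grip_width: 0.0856
```

Run:
```python
from h import *
from workcell import telemetry
s=telemetry.observe();p,d=imaging.grab_frame("wrist");W=wcloud(d,s);cv2.imwrite("pics/w8.png",p)
X,Y,Z=W[...,0],W[...,1],W[...,2]
q=W[...,:2]-BED;u=q@[np.cos(A),np.sin(A)];v=q@[-np.sin(A),np.cos(A)]
m=(abs(Z-.062)<.006)&(abs(u)<.045)&(p.min(2)>25)&(abs(v)<.069)
r=rect(W,m);print(r,w2bed(r[0][:2]/1000))
for lo,hi in((-.12,-.08),(.065,.11)):
    m=(abs(Z-.064)<.004)&(abs(u)<.03)&(v>lo)&(v<hi);print("plate",m.sum(),np.percentile(v[m],[2,50,98]) if m.any() else 0)
m=(abs(Z-.09)<.004)&(abs(u)<.03)&(v>.06)&(v<.2);print("tab",np.percentile(v[m],[2,50,98]))
goto([*bed2w(0,.1365),.16],-.048)
```

```text
(array([605.9, -46.5, 127. ,  49.9,  87.5]), np.float64(0.0622), 7294) [ 0.00066342 -0.00547447]
plate 497 [-0.10132609 -0.09377526 -0.08931481]
plate 949 [0.07354422 0.08117054 0.08848291]
tab [0.12887591 0.13557777 0.14364533]
t 13.375 [ 0.6051 -0.0489  0.178 ] [3.141 0.    1.523] w 0.0854 F [-0.5 -0.8 -0.2]
[0.1444 0.     0.018 ] [ 6.0000e-04 -4.0000e-04  1.5707e+00]
```

View pics/w8.png

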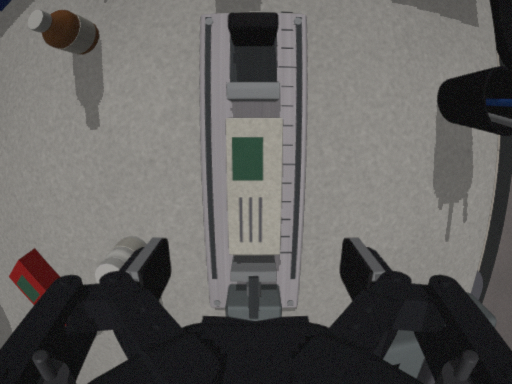

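The wrist view shows the carton flat and centred between the plates at (254,185), with gaps at both ends. Next I'll go back to the tab.

Request:
carry_out(
  series=[
    [0.03,0,0,0,0,0.18,80],
    [0.07,0,0,0,0,0.36,100],
    [0.11,0,0,0,0,0.54,100],
    [0.14,0,0,0,0,0.72,100],
    [0.1445,0,0,0,0,0.9,100],
    [0.1445,0,0,0,0,1.08,100],
    [0.1445,0,0,0,0,1.26,100],
    [0.1445,0,0,0,0,1.44,100],
    [0.1445,0,0,0,0,1.571,100],
    [0.1445,0,0,0,0,1.571,100],
  ],
)

```text
clock: 14.62
position: [0.6114, 0.0956, 0.1767]
tool_rot: [3.141, 0.002, -0.047]
force: [-0.2, 0.2, 0.0]
grip_width: 0.0519
```

Request:
carry_out(
  series=[
    [0,0,0,0,0,0,100],
    [0,0,0,0,0,0,100],
  ],
)

```text
clock: 14.88
position: [0.6118, 0.0954, 0.1776]
tool_rot: [3.142, 0.0, -0.047]
force: [-0.0, 0.6, 0.2]
grip_width: 0.0522
```

Run:
```python
from h import *
from workcell import telemetry
s=telemetry.observe();p,d=imaging.grab_frame("wrist");W=wcloud(d,s)
q=W[...,:2]-BED;u=q@[np.cos(A),np.sin(A)];v=q@[-np.sin(A),np.cos(A)];Z=W[...,2]
m=(abs(Z-.09)<.004)&(abs(u)<.03)&(v>.06)&(v<.2);print("tab",np.percentile(v[m],[2,50,98]))
m=(abs(Z-.064)<.004)&(abs(u)<.03)&(v>.065)&(v<.11);print("plate",np.percentile(v[m],[2,50,98]))
goto([*bed2w(0,.1365),.06],-.048)
```

```text
tab [0.12970824 0.13705614 0.14443025]
plate [0.07438305 0.08184515 0.08870444]
t 14.925 [0.6119 0.0954 0.1777] [-3.142  0.    -0.047] w 0.0518 F [-0.  -0.1 -0.4]
[0.0002 0.     0.1177] [-0.      0.0003  0.0009]
```

Request:
carry_out(
  series=[
    [0,0,0.04,0,0,0,100],
    [0,0,0.08,0,0,0,100],
    [0,0,0.11,0,0,0,100],
    [0,0,0.117,0,0,0,100],
    [0,0,0.117,0,0,0,100],
    [0,0,0.117,0,0,0,180],
    [0,0,0.117,0,0,0,255],
    [0,0,0.117,0,0,0,255],
    [0,0,0.117,0,0,0,255],
    [0,0,0.117,0,0,0,255],
  ],
  force=30,
)

```text
clock: 16.18
position: [0.6125, 0.0955, 0.0621]
tool_rot: [-3.141, -0.001, -0.048]
force: [-1.5, -0.8, 7.4]
grip_width: 0.0155
```

Request:
carry_out(
  series=[
    [0,0.003,0,0,0,0,255],
    [0,0.008,0,0,0,0,255],
    [0,0.013,0,0,0,0,255],
    [0,0.018,0,0,0,0,255],
    [0,0.022,0,0,0,0,255],
    [0,0.025,0,0,0,0,255],
    [0,0.028,0,0,0,0,255],
    [0,0.031,0,0,0,0,255],
    [0,0.033,0,0,0,0,255],
    [0,0.033,0,0,0,0,255],
  ],
)

```text
clock: 17.42
position: [0.611, 0.0645, 0.0621]
tool_rot: [-3.139, -0.002, -0.047]
force: [-1.5, 8.8, 7.0]
grip_width: 0.0154
```

```bash
cat > chk.py <<'E'
from h import *
from workcell import telemetry
import sys
s=telemetry.observe();print(s["clock"],"tcp bed",w2bed(s["position"]).round(4),s["force"].round(1),s["grip_width"])
for n in("wrist","top","scene"):
    p,d=imaging.grab_frame(n);cv2.imwrite(f"pics/{n}_{sys.argv[1]}.png",p)
    W=wcloud(d,s) if n=="wrist" else cloud(n,d)
    q=W[...,:2]-BED;u=q@[np.cos(A),np.sin(A)];v=q@[-np.sin(A),np.cos(A)];Z=W[...,2]
    m=(abs(Z-.062)<.006)&(abs(u)<.035)&(v>-.125)&(v<.08)&(p.min(2)>25)
    h,e=np.histogram(v[m],bins=np.arange(-.125,.08,.004))
    print(n,"z62",[(round(float(e[i])*1000),int(h[i])) for i in range(len(h)) if h[i]])
    g=(p[...,1]>1.3*p[...,2])&(p[...,1]>1.1*p[...,0])&(abs(u)<.035)&(abs(v)<.1)&(abs(Z-.062)<.006)
    if g.sum()>20: print(" green v",np.percentile(v[g],[2,50,98]).round(4))
    m=(abs(Z-.09)<.004)&(abs(u)<.03)&(v>.06)&(v<.2)&(p.max(2)<60)
    if m.any(): print(" tab",np.percentile(v[m],[2,50,98]).round(4))
E
python3 chk.py a
```

```text
17.425 tcp bed [0.0004 0.1057] [-1.5  8.8  7. ] 0.015430583597381961
wrist z62 [(-89, 2), (-85, 32), (-81, 69), (-77, 104), (-73, 161), (-69, 217), (-65, 245), (-61, 236), (-57, 262), (-53, 264), (-49, 276), (-45, 276), (-41, 297), (-37, 304), (-33, 305), (-29, 318), (-25, 338), (-21, 344), (-17, 345), (-13, 374), (-9, 378), (-5, 399), (-1, 409), (3, 412), (7, 424), (11, 440), (15, 470), (19, 455), (23, 510), (27, 492), (31, 501), (35, 486), (39, 458), (43, 402), (47, 441), (51, 417), (55, 612)]
 green v [-0.011   0.0084  0.0252]
 tab [0.0893 0.1061 0.123 ]
top z62 [(-105, 10), (-101, 13), (-97, 18), (-93, 6), (-89, 17), (-85, 22), (-81, 23), (-77, 21), (-73, 21), (-69, 24), (-65, 20), (-61, 21), (-57, 22), (-53, 21), (-49, 20), (-45, 21), (-41, 22), (-37, 19), (-33, 21), (-29, 23), (-25, 22), (-21, 22), (-17, 21), (-13, 21), (-9, 16), (-5, 21), (-1, 20), (3, 21), (7, 19), (11, 20), (15, 21), (19, 19), (23, 20), (27, 23), (31, 22), (35, 21), (39, 23), (43, 15), (47, 3)]
 green v [-0.0111  0.006   0.0232]
scene z62 [(-105, 11), (-101, 26), (-97, 35), (-93, 35), (-89, 24), (-85, 25), (-81, 29), (-77, 32), (-73, 32), (-69, 30), (-65, 29), (-61, 30), (-57, 33), (-53, 26), (-49, 36), (-45, 27), (-41, 35), (-37, 28), (-33, 37), (-29, 30), (-25, 25), (-21, 38), (-17, 31), (-13, 30), (-9, 30), (-5, 33), (-1, 30), (3, 36), (7, 37), (11, 27), (15, 34), (19, 33), (23, 31), (27, 27), (31, 32), (35, 28), (39, 16), (43, 30), (47, 31), (51, 32), (55, 28)]
 green v [-0.0125  0.0047  0.022 ]
 tab [0.0959 0.1035 0.1254]
```

View pics/wrist_a.png

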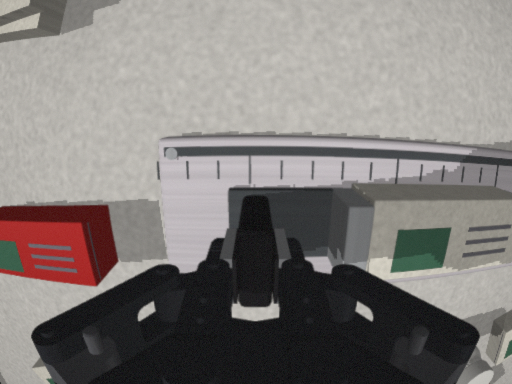

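The jaw face is now against the carton and the anvil gap is nearly closed. I'll press in slowly.

Request:
carry_out(
  series=[
    [0,0.002,0,0,0,0,255],
    [0,0.004,0,0,0,0,255],
    [0,0.006,0,0,0,0,255],
    [0,0.008,0,0,0,0,255],
    [0,0.01,0,0,0,0,255],
    [0,0.011,0,0,0,0,255],
    [0,0.011,0,0,0,0,255],
    [0,0.011,0,0,0,0,255],
  ],
)

```text
clock: 18.58
position: [0.6105, 0.0546, 0.0621]
tool_rot: [-3.138, -0.002, -0.046]
force: [-0.8, 14.6, 6.7]
grip_width: 0.0151
```

```bash
python3 chk.py b; python3 -c "
import cv2
p=cv2.imread('pics/top_b.png')[125:185,190:330];cv2.imwrite('pics/tb.png',cv2.resize(p,None,fx=5.5,fy=5.5,interpolation=2))
p=cv2.imread('pics/scene_b.png')[160:300,140:310];cv2.imwrite('pics/sb.png',cv2.resize(p,None,fx=4,fy=4,interpolation=2))"
```

```text
18.575 tcp bed [0.0004 0.0957] [-0.8 14.6  6.7] 0.01507674036701142
wrist z62 [(-97, 13), (-93, 43), (-89, 92), (-85, 110), (-81, 205), (-77, 229), (-73, 237), (-69, 253), (-65, 261), (-61, 267), (-57, 285), (-53, 281), (-49, 289), (-45, 308), (-41, 317), (-37, 321), (-33, 338), (-29, 352), (-25, 353), (-21, 378), (-17, 391), (-13, 388), (-9, 434), (-5, 405), (-1, 449), (3, 449), (7, 477), (11, 488), (15, 508), (19, 489), (23, 500), (27, 486), (31, 394), (35, 439), (39, 435), (43, 425), (47, 402)]
 green v [-0.0211 -0.0016  0.0154]
 tab [0.079  0.0962 0.113 ]
top z62 [(-113, 2), (-109, 15), (-105, 14), (-101, 15), (-97, 21), (-93, 21), (-89, 18), (-85, 24), (-81, 23), (-77, 20), (-73, 21), (-69, 23), (-65, 21), (-61, 21), (-57, 21), (-53, 22), (-49, 19), (-45, 22), (-41, 21), (-37, 20), (-33, 22), (-29, 23), (-25, 21), (-21, 20), (-17, 19), (-13, 20), (-9, 22), (-5, 21), (-1, 18), (3, 20), (7, 20), (11, 18), (15, 22), (19, 21), (23, 21), (27, 18), (31, 5)]
 green v [-0.0202 -0.0024  0.0139]
scene z62 [(-113, 6), (-109, 24), (-105, 28), (-101, 37), (-97, 29), (-93, 32), (-89, 28), (-85, 25), (-81, 30), (-77, 32), (-73, 26), (-69, 34), (-65, 32), (-61, 27), (-57, 28), (-53, 35), (-49, 29), (-45, 30), (-41, 32), (-37, 30), (-33, 30), (-29, 38), (-25, 25), (-21, 35), (-17, 28), (-13, 39), (-9, 31), (-5, 35), (-1, 31), (3, 27), (7, 32), (11, 35), (15, 31), (19, 29), (23, 25), (27, 24), (31, 25), (35, 29), (39, 26), (43, 41), (47, 5)]
 green v [-0.0233 -0.0046  0.0135]
 tab [0.0859 0.0932 0.1158]
```

View pics/tb.png

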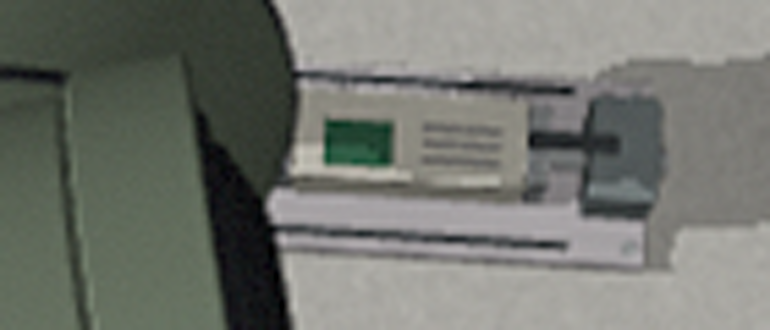

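View pics/sb.png

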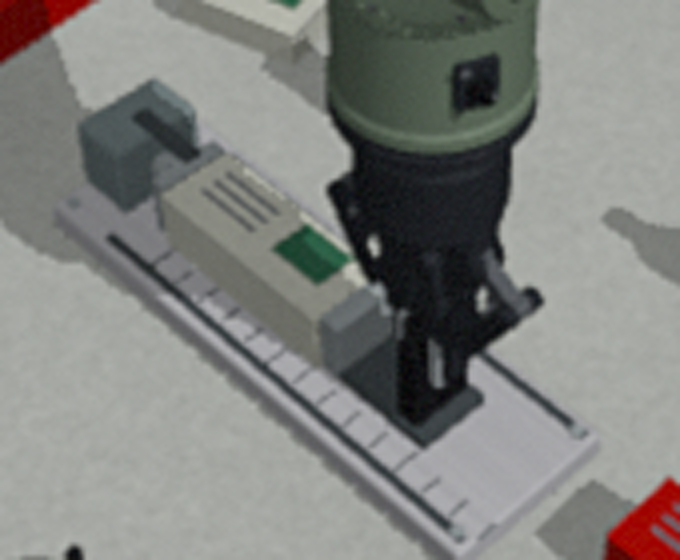

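Request:
carry_out(
  series=[
    [0,0.001,0,0,0,0,255],
    [0,0.002,0,0,0,0,255],
    [0,0.0025,0,0,0,0,255],
    [0,0.0025,0,0,0,0,255],
    [0,0.0025,0,0,0,0,255],
    [0,0.0025,0,0,0,0,255],
  ],
)

```text
clock: 19.48
position: [0.6104, 0.0524, 0.0621]
tool_rot: [-3.138, -0.002, -0.046]
force: [-0.6, 15.7, 7.7]
grip_width: 0.0158
```

Run:
```python
from h import *
from workcell import telemetry
s=telemetry.observe();print(s["clock"],w2bed(s["position"]).round(4),s["force"].round(1))
```

```text
19.475 [0.0004 0.0935] [-0.6 15.7  7.7]
```

Request:
carry_out(
  series=[
    [0,-0.0008,0,0,0,0,255],
    [0,-0.0015,0,0,0,0,255],
    [0,-0.0015,0,0,0,0,255],
    [0,-0.0015,0,0,0,0,255],
  ],
)

```text
clock: 19.98
position: [0.6104, 0.0524, 0.0621]
tool_rot: [-3.139, -0.002, -0.047]
force: [-1.6, 8.0, 8.0]
grip_width: 0.0154
```

Run:
```python
from h import *
from workcell import telemetry
s=telemetry.observe();print(s["clock"],w2bed(s["position"]).round(4),s["force"].round(1))
```

```text
19.975 [0.0004 0.0936] [-1.6  8.   8. ]
```

Backing off has relieved some of the arm load, and the jaw held its position. Now I'll release and lift.

Request:
carry_out(
  series=[
    [0,-0.0012,0,0,0,0,255],
    [0,-0.0012,0,0,0,0,255],
    [0,-0.0012,0,0,0,0,200],
    [0,-0.0012,0,0,0,0,100],
    [0,-0.0012,0,0,0,0,90],
    [0,-0.0012,0,0,0,0,90],
    [0,-0.0012,-0.03,0,0,0,90],
    [0,-0.0012,-0.08,0,0,0,90],
    [0,-0.0012,-0.13,0,0,0,90],
    [0,-0.0012,-0.13,0,0,0,90],
  ],
)

```text
clock: 21.22
position: [0.6116, 0.0519, 0.1948]
tool_rot: [-3.14, -0.006, -0.049]
force: [0.4, 0.4, 0.1]
grip_width: 0.0556
```

```bash
python3 chk.py c; python3 -c "
import cv2
p=cv2.imread('pics/scene_c.png')[160:300,140:310];cv2.imwrite('pics/sc.png',cv2.resize(p,None,fx=4,fy=4,interpolation=2))"
```

```text
21.225 tcp bed [0.0016 0.0931] [0.4 0.4 0.1] 0.05558631664061691
wrist z62 [(-113, 25), (-109, 91), (-105, 110), (-101, 171), (-97, 129), (-93, 133), (-89, 137), (-85, 143), (-81, 136), (-77, 142), (-73, 147), (-69, 153), (-65, 154), (-61, 152), (-57, 156), (-53, 164), (-49, 161), (-45, 163), (-41, 164), (-37, 173), (-33, 165), (-29, 178), (-25, 173), (-21, 173), (-17, 184), (-13, 180), (-9, 176), (-5, 189), (-1, 191), (3, 196), (7, 192), (11, 188), (15, 195), (19, 199), (23, 196), (27, 204), (31, 168), (35, 190), (39, 189), (43, 213)]
 green v [-0.0231 -0.0044  0.0126]
 tab [0.0867 0.0946 0.1024]
top z62 [(-113, 12), (-109, 15), (-105, 14), (-101, 18), (-97, 24), (-93, 22), (-89, 18), (-85, 22), (-81, 24), (-77, 19), (-73, 22), (-69, 22), (-65, 20), (-61, 21), (-57, 22), (-53, 21), (-49, 20), (-45, 22), (-41, 20), (-37, 20), (-33, 21), (-29, 23), (-25, 21), (-21, 22), (-17, 19), (-13, 22), (-9, 19), (-5, 22), (-1, 20), (3, 21), (7, 21), (11, 20), (15, 18), (19, 9), (23, 4)]
 green v [-0.023  -0.005   0.0108]
scene z62 [(-113, 17), (-109, 33), (-105, 27), (-101, 35), (-97, 31), (-93, 28), (-89, 29), (-85, 25), (-81, 34), (-77, 24), (-73, 31), (-69, 34), (-65, 31), (-61, 28), (-57, 31), (-53, 28), (-49, 35), (-45, 30), (-41, 32), (-37, 34), (-33, 29), (-29, 31), (-25, 33), (-21, 30), (-17, 34), (-13, 28), (-9, 36), (-5, 34), (-1, 32), (3, 35), (7, 36), (11, 33), (15, 32), (19, 35), (23, 32), (27, 26), (31, 35), (35, 35), (39, 31), (43, 44)]
 green v [-0.0244 -0.0069  0.01  ]
 tab [0.0862 0.094  0.101 ]
```

View pics/wrist_c.png

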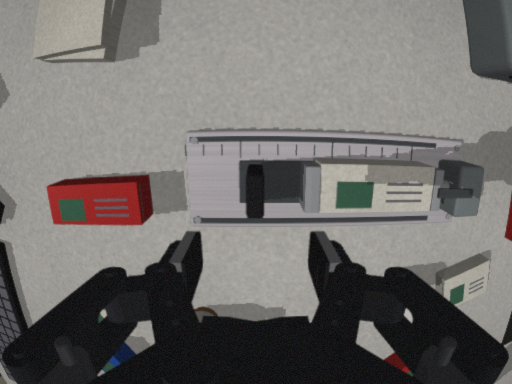

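View pics/sc.png

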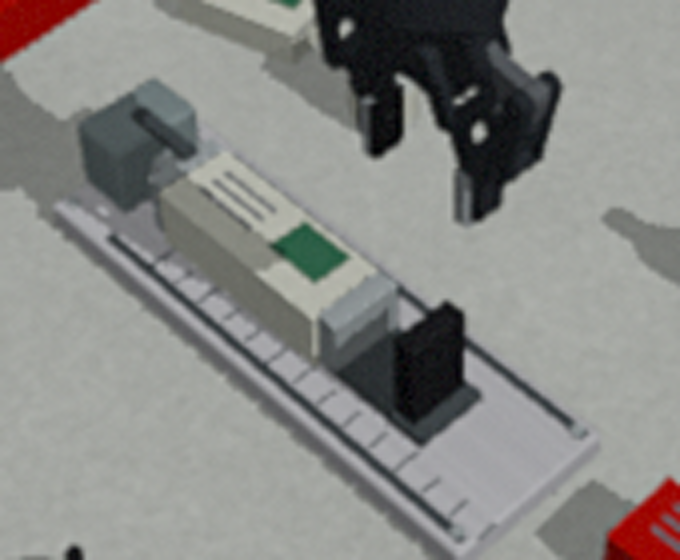

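The tab reads 0.094 m in both views, so the opening is about 0.121 m and the anvil is in by about 9 mm. One last check of the carton's alignment and level before handing in.

Run:
```python
from h import *
from workcell import telemetry
s=telemetry.observe();p,d=imaging.grab_frame("wrist");W=wcloud(d,s)
q=W[...,:2]-BED;u=q@[np.cos(A),np.sin(A)];v=q@[-np.sin(A),np.cos(A)];Z=W[...,2]
m=(abs(Z-.062)<.006)&(abs(u)<.04)&(v>-.09)&(v<.024)
Q=np.c_[u[m],v[m],np.ones(m.sum())];print("plane",np.linalg.lstsq(Q,Z[m],rcond=None)[0].round(4))
r=rect(W,m);print(r,w2bed(r[0][:2]/1000).round(4))
print(s["clock"],s["qd"].round(3),s["force"].round(1))
```

```text
plane [-0.0123  0.0002  0.0622]
(array([604.6, -74. , 114. ,  51.1,  87.2]), np.float64(0.0622), 4960) [ 0.0007 -0.033 ]
21.375 [ 0.     0.017  0.001  0.005  0.001 -0.001 -0.001] [-0.2  0.5  0.2]
```

```bash
python3 -c "
from workcell import ticket
print(ticket.job_done())"
```

```text
the job is handed in; nothing more can be done
None
```

I opened the jaw, laid the long carton flat on the bed, slid the jaw shut on it and handed the job in at about 21 s. The handover returns no verdict, so what follows is from my own checks.

- **Jaw and anvil:** after opening, the jaw measured about 0.164 m. After release it reads about 0.121 m, which puts the anvil about 9 mm in, near half its travel. Closing took about 15.7 N, in line with 10 N of slide friction plus the spring at half travel.
- **Carton:** its centre is about 1 mm off the measuring line at bed y of about -0.034 m (from the jaw reading). It is in line within about 0.01 rad, its top is at z = 0.062 m, and its tilt is about 0.012 rad.
- **Surroundings:** the gripper is clear and the wrist force is about 0. The other cartons, jar and bottle were never approached or touched; I did not re-measure their positions at the end.
- **Disagreements:** the scene and top cameras differed by about 4 mm in x and 1 mm in y. The wrist camera's x reading fell between them. Its jaw-tab reading agreed with the scene camera within 1 mm at the end.

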